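Switch off the levitation trainer and point out the coil that has lost its core

ROBOT

A 6-joint arm with a two-finger parallel gripper is mounted at the origin on the work surface. World frame = base frame: x ahead of the robot, y to its left, z up, the work surface at z = 0. Lengths are in m, angles in degrees, forces in N, time in s.
With the tool pointing down it reaches from about 0.4 to 0.825 m from the base axis. Payload 7 kg.
Tool frame: the origin (TCP) lies between the finger pads, 19 mm behind the fingertips; this is the grasp point; z points along the fingers, y is the direction in which the jaws open and shut (so a half turn about z gives the same grasp; the last joint's range is limited). The gripper opens to 88 mm and grips with 3 to 60 N. Pads are 19 mm wide; open, the fingers measure 130 mm over their backs; the gripper's body (78 mm by 193 mm) begins 47 mm behind the grasp point.
Start: joints at [-52.363, 20.546, 0.682, 0, -70.136, -16.507], TCP at [0.243, -0.63, 0.245] pointing down, gripper open.
Joint ranges: [-176.03, 176.03], [-82.01, 121.73], [-58.28, 71.71], [-173.87, 95.51], [-174.79, -0.11], [-173.66, 173.66]. Speed limits (degrees/s): [136.94, 136.94, 172.46, 180, 180, 180].

INTERFACE

Orientations are given as [roll, pitch, yaw] about the fixed x, y, z axes, in that order (R = Rz(yaw) Ry(pitch) Rx(roll)).
In Python, from plant import r, optics gives the robot as it stands. The module is installed in compiled form; this text tells all that it offers.
- The arm moves only by the tool step_arm, never from a script. Its argument "increments" is a list of rows, each an object of numbers: "tx", "ty", "tz": the shift along the world's x, y, z in mm; "ax", "ay", "az": the turn, a rotation vector about the world's x, y, z in degrees; "claw": the gripper command: -1 is shut, 1 is fully open, values between are in proportion. In form: [{"tx": .., "ty": .., "tz": .., "ax": .., "ay": .., "az": .., "claw": ..}, ...]. A call has 1 to 12 rows; each row shifts and turns the commanded pose from where the row before left it; what a row does not reach is not made up. A row lasts 1/10 s, in which the tool goes at most 50 mm and 8.59 degrees, less where a joint would pass 70% of its speed; a pose out of reach is approached as far as the arm can. A call with a gripper value outside its range is refused whole. The fingers move at their own pace and stop on an object; "newtons" is the grip in N (left out, the last holds). Time passes only in rows, so rows that do not move let the fingers close. It gives the time, the measured TCP pose, the force and the opening at its end, in the units of the state.
- r.get_state(): the state, without advancing time (a new reading comes with each control period).
- optics.capture(name): name is "scene" or "top"; returns a dict with "image" (480x640x3 uint8, blue, green, red), "depth" (480x640 float32, m along the optical axis (not along the pixel's ray), 0 where there is no reading), "fx", "fy", "cx", "cy" (pixels), "R" (3x3) and "t" (3): a world point X has camera coordinates R X + t. Camera axes: x right, y down, z forward; pixel columns grow to the right and rows downward; lengths in m; the calibration is good to about 2 mm. A picture is of the moment at which its call begins.
- r.close_job(): hands the job in, once; it reports no verdict.
The state is a dict: "time_s": time; "joints": joint angles; "qd": joint speeds; "joint_torque": joint torques, N m; "tcp_pos": TCP position; "eef_rot": TCP orientation; "contact_force": force on the tool from outside, world axes, zero at the start; "moment": the same for the moment, N m; "gripper_width": finger opening in m.
Only numpy, scipy, OpenCV 4.12 (cv2) and the standard library are available. Lean on these libraries where they do the work, as an engineer would, in place of code of your own. Each camera call takes 0.05 s, during which the arm holds its last target. There are 200 camera calls.

TASK

Make the magnetic levitation trainer safe, then show the student which coil needs repair. First press down the raised half of its rocker switch to turn it off; then point straight down, from one to two centimetres above, at the one coil of the four whose steel core is missing, without touching the coil stage, for at least two seconds, and finish still pointing at it. Pick nothing up and leave the puck, the loose core, the screwdriver and the meter where they are.

Things in the scene. Friction and masses are not known exactly. Their poses are not given: they have to be found in the camera images.
- trainer: levitation trainer, fixed to the bench: a black box 150 (x) by 260 (y) by 34 mm high with a grey top plate. Origin: centre of its underside, on the bench; z up. On its top plate stand the rocker switch (centre at x 0, y -85 mm) and the coil stage (centre at x 0, y +48 mm). Nothing else on it rises above the plate by more than 4 mm.
- stage: coil stage on the trainer, fixed: a round stack 132 mm across (green board, black housing, clear acrylic disc on top). Origin: on its axis at the level of the trainer's top plate; the acrylic's top is 29 mm above that, 63 mm above the bench. Under the acrylic lie twelve small silver magnets round the edge and, inside them, four round copper coils. Must not be touched.
- bare_coil: the coil whose steel core is missing: a flat copper disc 33 mm across with only a dark flat hole 13 mm across in its middle. Origin: on the coil's axis, level with the top of the acrylic (63 mm above the bench), which is the highest thing there; z up. Its place among the four is drawn afresh each time.
- coil_a: a sound coil: copper disc 33 mm across with a round shiny steel core 13 mm across standing 5.5 mm above the acrylic. Origin: on its axis, level with the acrylic's top. The four coil centres lie on a circle of radius 27 mm about the stage's axis, 90 degrees apart. Must not be touched.
- coil_b: a sound coil, as coil_a
- coil_c: a sound coil, as coil_a
- rocker_body (a joint): angle of the rocker switch in rad: 0 = on, its far half (trainer's +x side) level and its near half (trainer's -x side, the off half) raised; 0.42 = fully off, the near half level and the far half raised. It needs about 3 N at the raised end, and stays where it is left.
- off_half (a point): point on the upper face of the near (off) half of the white V-shaped rocker, 14 mm out from its middle crease, 4 mm short of its outer end; moves with it. Rocker: 36 mm long along the trainer's x, 26 mm wide. Press straight down here or up to 6 mm farther to the trainer's -x. Height above the bench: about 48 mm while on, 42 mm fully off (half level; frame around it 38 mm).
- puck: loose light blue disc magnet 63 mm across, 27 mm high, lying on the bench beside the trainer. Origin: centre of its underside. Leave alone.
- core: loose steel coil core standing on its head on the bench: head 16 mm across, shank 11 mm across, 27 mm high. Origin: centre of its underside. Leave alone.
- driver: loose screwdriver 160 mm long lying on the bench along its own x. Leave alone.
- meter: loose grey hand multimeter 150 by 75 by 41 mm lying flat on the bench. Origin: centre of its underside. Leave alone.

How it is judged:
By the outcome, as a careful person would: the job done as asked, in the order asked, and still so for the second after the job is handed in, with the robot touching nothing.
It also fails if it takes over 42 s, if anything falls off the work surface, if the arm or the gripper's body presses on something with over 40 N, if the wrist force passes 120 N, or if a joint passes its speed limit or range.

## Working session

There is one attempt and no reset: what is moved stays moved. The work goes in short steps, Python scripts to look and compute and a tool call to move; the robot and the scene stay as the last step left them, time stands still between calls to the robot, and variables do not carry over. Pictures are saved under pics/ and viewed, about 8 in all and at most 12, crops included, and the job is handed in when it is done.

Besides the shell and the picture viewer there is one more tool, called after ">>>" as a command line: name --argument value ..., lists and objects as JSON in quotes. step_arm: Moves the arm, as the interface text tells. Its arguments: {"type":"object","properties":{"increments":{"type":"array","items":{"type":"object","properties":{"tx":{"type":"number"},"ty":{"type":"number"},"tz":{"type":"number"},"ax":{"type":"number"},"ay":{"type":"number"},"az":{"type":"number"},"claw":{"type":"number"}}}},"newtons":{"type":"number"}},"required":["increments"]}

```bash
mkdir -p pics && cat > h.py <<'E'
import numpy as np, cv2
from plant import r, optics
def cap(n,f):
    c=optics.capture(n); cv2.imwrite('pics/'+f,c['image']); np.savez('pics/'+f+'.npz',**c); return c
def ld(f): return dict(np.load('pics/'+f+'.npz'))
def ray(c,u,v,z):
    R=c['R'];t=c['t'];o=-R.T@t
    d=R.T@np.array([(u-c['cx'])/c['fx'],(v-c['cy'])/c['fy'],1]); return o+d*(z-o[2])/d[2]
def pix(c,X):
    p=c['R']@np.array(X)+c['t']; return np.array([c['fx']*p[0]/p[2]+c['cx'],c['fy']*p[1]/p[2]+c['cy']])
def pt(c,u,v):
    z=float(c['depth'][int(round(v)),int(round(u))]); return c['R'].T@(z*np.array([(u-c['cx'])/c['fx'],(v-c['cy'])/c['fy'],1])-c['t'])
E
python3 - <<'E'
from h import *
for n in('scene','top'):
    c=cap(n,n+'1.png'); print(n,c['fx'],-c['R'].T@c['t'],c['R'].round(3).tolist())
print(r.get_state())
E
```

```text
scene 570.7163621402858 [1.27950457 0.04415663 0.56001002] [[-0.03, 0.999, 0.024], [0.571, 0.037, -0.82], [-0.82, -0.011, -0.572]]
top 479.68282707115463 [0.49364957 0.03085911 0.7325588 ] [[-0.014, -0.999, 0.041], [-0.993, 0.009, -0.121], [0.12, -0.042, -0.992]]
{'time_s': 0.1, 'joints': array([-5.23619740e+01,  2.05888104e+01,  6.39806729e-01, -1.80723924e-02,
       -7.01372455e+01, -1.65052400e+01]), 'qd': array([-0.03344752, -0.12838236,  0.05579005,  0.01612449,  0.07618617,
        0.10232955]), 'joint_torque': array([-1.79516355e-03, -5.84162307e+01,  2.93754351e+01,  7.01538205e+00,
        1.01889332e-02, -7.76388583e-05]), 'tcp_pos': array([ 0.24317003, -0.62923586,  0.24450457]), 'eef_rot': array([ 1.79912478e+02, -8.21590583e-03, -1.58873361e+02]), 'contact_force': array([-0.47879579,  0.27333792, -0.14067128]), 'moment': array([0.02224083, 0.04244764, 0.01100447]), 'gripper_width': 0.08780387112905981}
```

View pics/top1.png

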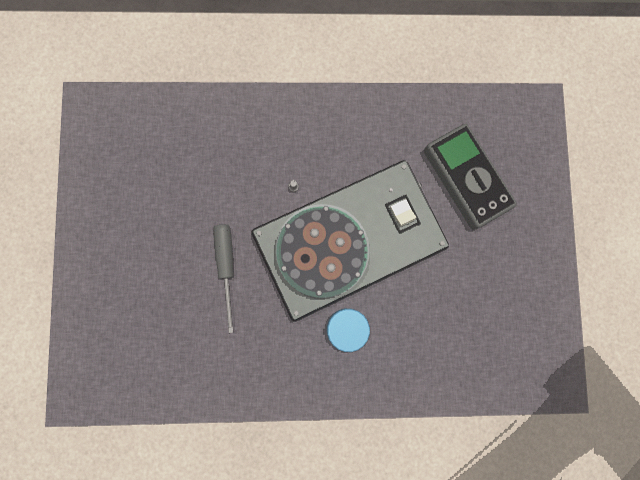

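View pics/scene1.png

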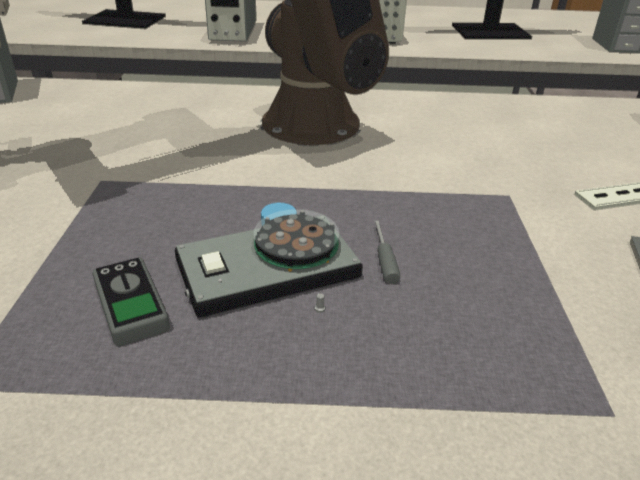

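The top view shows the coreless coil at about (305,258), cores at (314,233), (340,242) and (331,267), and the rocker at (403,212). The scene view agrees: the hole is at (312,229). Next I measure these.

```bash
python3 - <<'E'
from h import *
c=ld('top1.png'); s=ld('scene1.png')
im=c['image'].astype(int); b,g,rr=im[...,0],im[...,1],im[...,2]
m=((rr-b>40)).astype(np.uint8); m[:150]=0;m[330:]=0
m[:,:260]=0;m[:,380:]=0
n,l,st,ce=cv2.connectedComponentsWithStats(cv2.morphologyEx(m,cv2.MORPH_OPEN,np.ones((3,3))))
P=[]
for i in range(1,n):
    if st[i,4]>100:
        cc=cv2.minEnclosingCircle(np.argwhere(l==i)[:,::-1].astype(np.float32)); w=ray(c,*cc[0],.060); P.append(w); print('coil',st[i,4],cc,w.round(4))
S=np.mean(P,0); print('stage',S,[np.linalg.norm(p-S).round(4) for p in P])
hsv=cv2.cvtColor(c['image'],cv2.COLOR_BGR2HSV)
# rocker white
k=((im.min(2)>170)).astype(np.uint8); k[:190]=0;k[240:]=0;k[:,:380]=0;k[:,425:]=0
n,l,st,ce=cv2.connectedComponentsWithStats(k); i=1+st[1:,4].argmax()
q=cv2.minAreaRect(np.argwhere(l==i)[:,::-1].astype(np.float32)); print('rocker',st[i],q,ray(c,*q[0],.043))
print([ray(c,*p,.043).round(4).tolist() for p in cv2.boxPoints(q)])
# plate corners by hand
for p in [(253,230),(405,161),(448,246),(294,320)]: print(p,ray(c,*p,.034).round(4))
print('depth bare',pt(c,298,248),'plate',pt(c,420,235))
A=np.array([ray(c,*p,.034) for p in [(253,230),(405,161),(448,246),(294,320)]]);o=A.mean(0);print('o',o)
d=(A[0]+A[3]-A[1]-A[2]);d/=np.linalg.norm(d);x=np.array([d[1],-d[0],0]);print('y',d,'x',x,'stage pred',o+.048*d,'rocker pred',o-.085*d)
B=min(P,key=lambda p:np.hypot(*(pix(c,p)-[305,258])));print('bare',B,'in scene',pix(s,B),'angle',np.degrees(np.arctan2((B-S)@d,(B-S)@x)))
cv2.imwrite('pics/crop1.png',np.hstack([cv2.resize(c['image'][180:245,370:460],None,fx=5,fy=5,interpolation=2)[:325],cv2.resize(s['image'][235:300,180:240],None,fx=5,fy=5,interpolation=2)]))
E
```

```text
coil 323 ((313.89031982421875, 233.0985107421875), 11.322663307189941) [0.5783 0.0101 0.06  ]
coil 319 ((339.3823547363281, 242.23529052734375), 11.265422821044922) [ 0.5649 -0.0258  0.06  ]
coil 328 ((304.90411376953125, 258.3561706542969), 11.409011840820312) [0.5426 0.0232 0.06  ]
coil 330 ((330.375, 267.5), 11.4735746383667) [ 0.5294 -0.0124  0.06  ]
stage [ 0.55382159 -0.0012196   0.06      ] [np.float64(0.027), np.float64(0.0269), np.float64(0.0268), np.float64(0.0269)]
rocker [391 199  25  26 363] ((402.74334716796875, 211.4881134033203), (22.388595581054688, 16.94124984741211), 60.64224624633789) [ 0.61128105 -0.12132746  0.043     ]
[[0.6197, -0.1026, 0.043], [0.632, -0.1249, 0.043], [0.6028, -0.1401, 0.043], [0.5907, -0.1178, 0.043]]
(253, 230) [0.5869 0.0983 0.034 ]
(405, 161) [ 0.6899 -0.1294  0.034 ]
(448, 246) [ 0.5606 -0.189   0.034 ]
(294, 320) [0.4562 0.0394 0.034 ]
depth bare [0.55692554 0.03272795 0.06438413] plate [ 0.57754865 -0.1482483   0.03243617]
o [ 0.5733874  -0.04519033  0.034     ]
y [-4.13993709e-01  9.10279742e-01 -2.21530853e-16] x [0.91027974 0.41399371 0.        ] stage pred [ 0.5535157 -0.0014969  0.034    ] rocker pred [ 0.60857686 -0.1225641   0.034     ]
bare [0.54264987 0.02318051 0.06      ] in scene [310.56010745 229.63083719] angle 90.14496567113383
```

View pics/crop1.png

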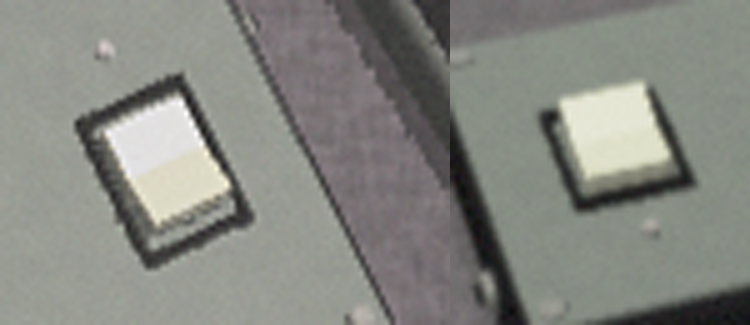

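Everything fits the given sizes: the coil radii come out at 27 mm, and the stage predicted from the plate corners agrees within 0.5 mm. The near half is raised. Pressing target is about (0.595,-0.1285), bare coil (0.5426,0.0233), and a tool yaw change of +3.3° lines the jaws up with the trainer's y.

>>> step_arm --increments '[{"tx": 15,"ty": 20,"az": 0.3,"claw": -1},{"tx": 25,"ty": 36,"az": 0.3,"claw": -1},{"tx": 30,"ty": 38,"az": 0.3,"claw": -1},{"tx": 30,"ty": 38,"az": 0.3,"claw": -1},{"tx": 30,"ty": 38,"az": 0.3,"claw": -1},{"tx": 30,"ty": 38,"az": 0.3,"claw": -1},{"tx": 30,"ty": 38,"az": 0.3,"claw": -1},{"tx": 30,"ty": 38,"az": 0.3,"claw": -1},{"tx": 30,"ty": 38,"az": 0.3,"claw": -1},{"tx": 30,"ty": 38,"az": 0.3,"claw": -1},{"tx": 30,"ty": 38,"az": 0.3,"claw": -1},{"tx": 10,"ty": 20,"claw": -1}]' --newtons 20

```text
$.increments[0]: bad value
```

>>> step_arm --increments '[{"tx": 15,"ty": 20,"tz": 0,"ax": 0,"ay": 0,"az": 0.3,"claw": -1}]' --newtons 20

```text
time_s: 0.2
tcp_pos: [0.2571, -0.6104, 0.2442]
eef_rot: [179.9, -0.0, -158.7]
contact_force: [0.5, 0.3, -0.3]
gripper_width: 0.084
```

All keys are needed.

>>> step_arm --increments '[{"tx": 30,"ty": 38,"tz": 0,"ax": 0,"ay": 0,"az": 0.3,"claw": -1},{"tx": 30,"ty": 40,"tz": 0,"ax": 0,"ay": 0,"az": 0.3,"claw": -1},{"tx": 30,"ty": 40,"tz": 0,"ax": 0,"ay": 0,"az": 0.3,"claw": -1},{"tx": 30,"ty": 40,"tz": 0,"ax": 0,"ay": 0,"az": 0.3,"claw": -1},{"tx": 30,"ty": 40,"tz": 0,"ax": 0,"ay": 0,"az": 0.3,"claw": -1},{"tx": 30,"ty": 40,"tz": 0,"ax": 0,"ay": 0,"az": 0.3,"claw": -1},{"tx": 30,"ty": 40,"tz": 0,"ax": 0,"ay": 0,"az": 0.3,"claw": -1},{"tx": 30,"ty": 40,"tz": 0,"ax": 0,"ay": 0,"az": 0.3,"claw": -1},{"tx": 30,"ty": 40,"tz": 0,"ax": 0,"ay": 0,"az": 0.3,"claw": -1},{"tx": 30,"ty": 40,"tz": 0,"ax": 0,"ay": 0,"az": 0.3,"claw": -1},{"tx": 20,"ty": 40,"tz": 0,"ax": 0,"ay": 0,"az": 0,"claw": -1},{"tx": 0,"ty": 0,"tz": 0,"ax": 0,"ay": 0,"az": 0,"claw": -1}]'

```text
time_s: 1.4
tcp_pos: [0.5804, -0.1674, 0.2445]
eef_rot: [180.0, -0.0, -155.3]
contact_force: [-0.3, -0.4, -0.8]
gripper_width: 0.0008
```

>>> step_arm --increments '[{"tx": 10,"ty": 25,"tz": 0,"ax": 0,"ay": 0,"az": 0,"claw": -1},{"tx": 4.5,"ty": 14,"tz": -20,"ax": 0,"ay": 0,"az": 0,"claw": -1},{"tx": 0,"ty": 0,"tz": -40,"ax": 0,"ay": 0,"az": 0,"claw": -1},{"tx": 0,"ty": 0,"tz": -40,"ax": 0,"ay": 0,"az": 0,"claw": -1},{"tx": 0,"ty": 0,"tz": -30,"ax": 0,"ay": 0,"az": 0,"claw": -1},{"tx": 0,"ty": 0,"tz": -22,"ax": 0,"ay": 0,"az": 0,"claw": -1},{"tx": 0,"ty": 0,"tz": 0,"ax": 0,"ay": 0,"az": 0,"claw": -1},{"tx": 0,"ty": 0,"tz": 0,"ax": 0,"ay": 0,"az": 0,"claw": -1}]'

```text
time_s: 2.2
tcp_pos: [0.5928, -0.133, 0.0935]
eef_rot: [-180.0, -0.1, -155.6]
contact_force: [-0.4, -0.2, 1.2]
gripper_width: 0.0002
```

```bash
python3 - <<'E'
from h import *
s=cap('scene','scene2.png');c=cap('top','top2.png')
st=r.get_state();print(st['tcp_pos'],st['contact_force'])
u=pix(s,st['tcp_pos']-[0,0,.019]);print('tip in scene',u,'target',pix(s,[.5949,-.1286,.048]))
cv2.imwrite('pics/crop2.png',np.hstack([cv2.resize(s['image'][160:310,150:290],None,fx=3,fy=3,interpolation=2),cv2.resize(c['image'][150:300,330:450],None,fx=3,fy=3,interpolation=2)]))
E
```

```text
[ 0.59373949 -0.13278857  0.09491819] [-0.04690824  0.34141743  0.78379554]
tip in scene [203.64694315 236.23275197] target [207.95689597 252.05058731]
```

View pics/crop2.png

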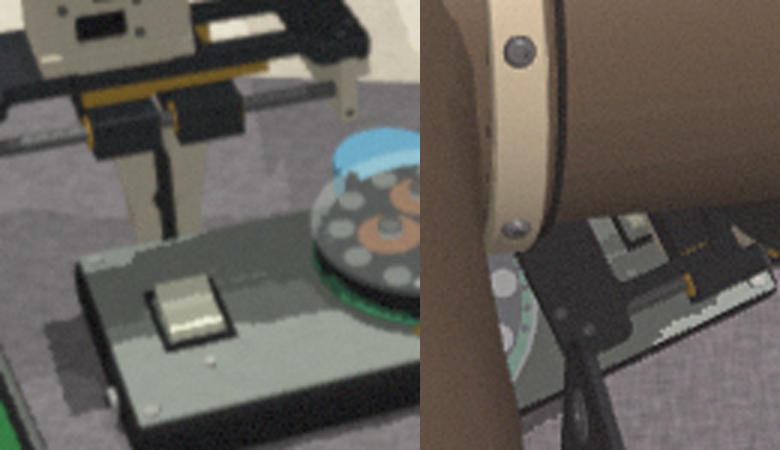

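The crop shows the shut tips over the near (raised) half, with the tip at scene pixel (206,239), about as predicted. I correct by 4 mm in y and lower.

>>> step_arm --increments '[{"tx": 1,"ty": 4,"tz": 0,"ax": 0,"ay": 0,"az": 0,"claw": -1},{"tx": 0,"ty": 0,"tz": -8,"ax": 0,"ay": 0,"az": 0,"claw": -1},{"tx": 0,"ty": 0,"tz": -8,"ax": 0,"ay": 0,"az": 0,"claw": -1},{"tx": 0,"ty": 0,"tz": -4,"ax": 0,"ay": 0,"az": 0,"claw": -1},{"tx": 0,"ty": 0,"tz": -3,"ax": 0,"ay": 0,"az": 0,"claw": -1},{"tx": 0,"ty": 0,"tz": 0,"ax": 0,"ay": 0,"az": 0,"claw": -1},{"tx": 0,"ty": 0,"tz": 0,"ax": 0,"ay": 0,"az": 0,"claw": -1},{"tx": 0,"ty": 0,"tz": 0,"ax": 0,"ay": 0,"az": 0,"claw": -1}]'

```text
time_s: 3.1
tcp_pos: [0.594, -0.1286, 0.0705]
eef_rot: [-180.0, 0.0, -155.6]
contact_force: [0.3, 0.8, -0.2]
gripper_width: 0.0007
```

>>> step_arm --increments '[{"tx": 0,"ty": 0,"tz": -2,"ax": 0,"ay": 0,"az": 0,"claw": -1},{"tx": 0,"ty": 0,"tz": -2,"ax": 0,"ay": 0,"az": 0,"claw": -1},{"tx": 0,"ty": 0,"tz": -2,"ax": 0,"ay": 0,"az": 0,"claw": -1},{"tx": 0,"ty": 0,"tz": -2,"ax": 0,"ay": 0,"az": 0,"claw": -1},{"tx": 0,"ty": 0,"tz": -1,"ax": 0,"ay": 0,"az": 0,"claw": -1},{"tx": 0,"ty": 0,"tz": 0,"ax": 0,"ay": 0,"az": 0,"claw": -1},{"tx": 0,"ty": 0,"tz": 0,"ax": 0,"ay": 0,"az": 0,"claw": -1}]'

```text
time_s: 3.8
tcp_pos: [0.5941, -0.1285, 0.0614]
eef_rot: [-180.0, 0.0, -155.6]
contact_force: [0.1, -0.7, 1.0]
gripper_width: 0.0005
```

>>> step_arm --increments '[{"tx": 0,"ty": 0,"tz": -0.5,"ax": 0,"ay": 0,"az": 0,"claw": -1},{"tx": 0,"ty": 0,"tz": -0.5,"ax": 0,"ay": 0,"az": 0,"claw": -1},{"tx": 0,"ty": 0,"tz": 0,"ax": 0,"ay": 0,"az": 0,"claw": -1}]'

```text
time_s: 4.1
tcp_pos: [0.5941, -0.1285, 0.0611]
eef_rot: [-180.0, 0.0, -155.5]
contact_force: [-3.3, -0.0, 7.4]
gripper_width: 0.0003
```

The force rose to 7 N with the tips at 42 mm, which is the end stop. I press slightly more, then lift clear and check.

>>> step_arm --increments '[{"tx": 0,"ty": 0,"tz": -0.5,"ax": 0,"ay": 0,"az": 0,"claw": -1},{"tx": 0,"ty": 0,"tz": 0,"ax": 0,"ay": 0,"az": 0,"claw": -1},{"tx": 0,"ty": 0,"tz": 5,"ax": 0,"ay": 0,"az": 0,"claw": -1},{"tx": 0,"ty": 0,"tz": 20,"ax": 0,"ay": 0,"az": 0,"claw": -1},{"tx": 0,"ty": 0,"tz": 30,"ax": 0,"ay": 0,"az": 0,"claw": -1},{"tx": 0,"ty": 0,"tz": 30,"ax": 0,"ay": 0,"az": 0,"claw": -1},{"tx": 0,"ty": 0,"tz": 20,"ax": 0,"ay": 0,"az": 0,"claw": -1},{"tx": 0,"ty": 0,"tz": 0,"ax": 0,"ay": 0,"az": 0,"claw": -1},{"tx": 0,"ty": 0,"tz": 0,"ax": 0,"ay": 0,"az": 0,"claw": -1}]'

```text
time_s: 5.0
tcp_pos: [0.5941, -0.1283, 0.1651]
eef_rot: [-180.0, 0.1, -155.6]
contact_force: [0.4, -0.6, -0.2]
gripper_width: 0.0003
```

```bash
python3 - <<'E'
from h import *
s=cap('scene','scene3.png')
print(r.get_state()['tcp_pos'])
a=ld('scene1.png')
f=lambda i:cv2.resize(i[235:300,180:250],None,fx=5,fy=5,interpolation=2)
cv2.imwrite('pics/crop3.png',np.hstack([f(a['image']),f(s['image'])]))
E
```

```text
[ 0.59352945 -0.12837229  0.16425897]
```

View pics/crop3.png

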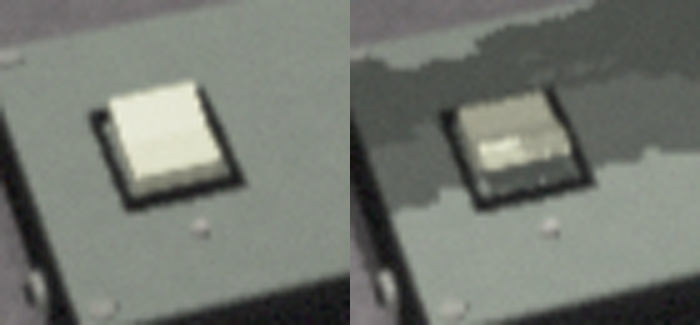

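The rocker has tipped: the far end is now raised with its dark end face showing, and the near half is level. Next I go to the bare coil, at height first.

>>> step_arm --increments '[{"tx": -8,"ty": 24,"tz": 0,"ax": 0,"ay": 0,"az": 0,"claw": -1},{"tx": -12,"ty": 36,"tz": 0,"ax": 0,"ay": 0,"az": 0,"claw": -1},{"tx": -12,"ty": 36,"tz": 0,"ax": 0,"ay": 0,"az": 0,"claw": -1},{"tx": -12,"ty": 36,"tz": 0,"ax": 0,"ay": 0,"az": 0,"claw": -1},{"tx": -7.5,"ty": 20,"tz": 0,"ax": 0,"ay": 0,"az": 0,"claw": -1},{"tx": 0,"ty": 0,"tz": -20,"ax": 0,"ay": 0,"az": 0,"claw": -1},{"tx": 0,"ty": 0,"tz": -20,"ax": 0,"ay": 0,"az": 0,"claw": -1},{"tx": 0,"ty": 0,"tz": -15,"ax": 0,"ay": 0,"az": 0,"claw": -1},{"tx": 0,"ty": 0,"tz": 0,"ax": 0,"ay": 0,"az": 0,"claw": -1},{"tx": 0,"ty": 0,"tz": 0,"ax": 0,"ay": 0,"az": 0,"claw": -1}]'

```text
time_s: 6.05
tcp_pos: [0.542, 0.0232, 0.1093]
eef_rot: [-180.0, -0.1, -155.6]
contact_force: [0.8, 0.8, 0.7]
gripper_width: 0.0008
```

>>> step_arm --increments '[{"tx": 0.5,"ty": 0,"tz": -6,"ax": 0,"ay": 0,"az": 0,"claw": -1},{"tx": 0,"ty": 0,"tz": -6,"ax": 0,"ay": 0,"az": 0,"claw": -1},{"tx": 0,"ty": 0,"tz": 0,"ax": 0,"ay": 0,"az": 0,"claw": -1},{"tx": 0,"ty": 0,"tz": 0,"ax": 0,"ay": 0,"az": 0,"claw": -1},{"tx": 0,"ty": 0,"tz": 0,"ax": 0,"ay": 0,"az": 0,"claw": -1}]'

```text
time_s: 6.55
tcp_pos: [0.543, 0.0234, 0.0981]
eef_rot: [-180.0, 0.0, -155.6]
contact_force: [0.6, 0.1, 0.2]
gripper_width: 0.0003
```

```bash
python3 - <<'E'
from h import *
s=cap('scene','scene4.png');c=cap('top','top4.png')
st=r.get_state();print(st['tcp_pos'],st['contact_force'],pix(s,st['tcp_pos']-[0,0,.019]),pix(s,[.5426,.0233,.063]))
cv2.imwrite('pics/crop4.png',np.hstack([cv2.resize(s['image'][140:280,240:370],None,fx=3,fy=3,interpolation=2),cv2.resize(c['image'][190:330,250:380],None,fx=3,fy=3,interpolation=2)]))
E
```

```text
[0.54294598 0.02345887 0.09812178] [-0.16825012  0.60699829  0.70537339] [310.94460391 219.47654259] [310.67089559 228.02190274]
```

View pics/crop4.png

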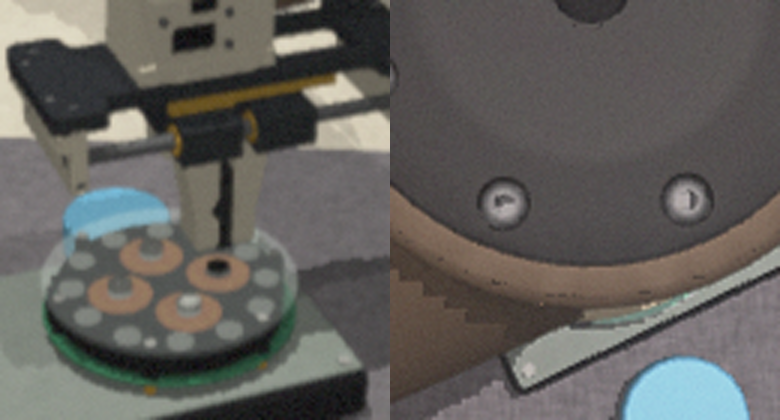

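The shut tips are above the coreless hole: tip edge at scene (314,222), hole at (312.7,229), the offset expected for a 16 mm gap. I hold for over two seconds.

>>> step_arm --increments '[{"tx": 0,"ty": 0,"tz": -1,"ax": 0,"ay": 0,"az": 0,"claw": -1},{"tx": 0,"ty": 0,"tz": 0,"ax": 0,"ay": 0,"az": 0,"claw": -1},{"tx": 0,"ty": 0,"tz": 0,"ax": 0,"ay": 0,"az": 0,"claw": -1},{"tx": 0,"ty": 0,"tz": 0,"ax": 0,"ay": 0,"az": 0,"claw": -1},{"tx": 0,"ty": 0,"tz": 0,"ax": 0,"ay": 0,"az": 0,"claw": -1},{"tx": 0,"ty": 0,"tz": 0,"ax": 0,"ay": 0,"az": 0,"claw": -1},{"tx": 0,"ty": 0,"tz": 0,"ax": 0,"ay": 0,"az": 0,"claw": -1},{"tx": 0,"ty": 0,"tz": 0,"ax": 0,"ay": 0,"az": 0,"claw": -1},{"tx": 0,"ty": 0,"tz": 0,"ax": 0,"ay": 0,"az": 0,"claw": -1},{"tx": 0,"ty": 0,"tz": 0,"ax": 0,"ay": 0,"az": 0,"claw": -1},{"tx": 0,"ty": 0,"tz": 0,"ax": 0,"ay": 0,"az": 0,"claw": -1},{"tx": 0,"ty": 0,"tz": 0,"ax": 0,"ay": 0,"az": 0,"claw": -1}]'

```text
time_s: 7.85
tcp_pos: [0.5428, 0.0234, 0.0969]
eef_rot: [180.0, -0.0, -155.6]
contact_force: [1.1, 0.3, -0.6]
gripper_width: 0.0007
```

>>> step_arm --increments '[{"tx": 0,"ty": 0,"tz": 0,"ax": 0,"ay": 0,"az": 0,"claw": -1},{"tx": 0,"ty": 0,"tz": 0,"ax": 0,"ay": 0,"az": 0,"claw": -1},{"tx": 0,"ty": 0,"tz": 0,"ax": 0,"ay": 0,"az": 0,"claw": -1},{"tx": 0,"ty": 0,"tz": 0,"ax": 0,"ay": 0,"az": 0,"claw": -1},{"tx": 0,"ty": 0,"tz": 0,"ax": 0,"ay": 0,"az": 0,"claw": -1},{"tx": 0,"ty": 0,"tz": 0,"ax": 0,"ay": 0,"az": 0,"claw": -1},{"tx": 0,"ty": 0,"tz": 0,"ax": 0,"ay": 0,"az": 0,"claw": -1},{"tx": 0,"ty": 0,"tz": 0,"ax": 0,"ay": 0,"az": 0,"claw": -1},{"tx": 0,"ty": 0,"tz": 0,"ax": 0,"ay": 0,"az": 0,"claw": -1},{"tx": 0,"ty": 0,"tz": 0,"ax": 0,"ay": 0,"az": 0,"claw": -1},{"tx": 0,"ty": 0,"tz": 0,"ax": 0,"ay": 0,"az": 0,"claw": -1},{"tx": 0,"ty": 0,"tz": 0,"ax": 0,"ay": 0,"az": 0,"claw": -1}]'

```text
time_s: 9.05
tcp_pos: [0.5428, 0.0234, 0.0968]
eef_rot: [180.0, -0.0, -155.6]
contact_force: [-0.2, -0.6, 0.4]
gripper_width: 0.0004
```

>>> step_arm --increments '[{"tx": 0,"ty": 0,"tz": 0,"ax": 0,"ay": 0,"az": 0,"claw": -1},{"tx": 0,"ty": 0,"tz": 0,"ax": 0,"ay": 0,"az": 0,"claw": -1},{"tx": 0,"ty": 0,"tz": 0,"ax": 0,"ay": 0,"az": 0,"claw": -1},{"tx": 0,"ty": 0,"tz": 0,"ax": 0,"ay": 0,"az": 0,"claw": -1},{"tx": 0,"ty": 0,"tz": 0,"ax": 0,"ay": 0,"az": 0,"claw": -1},{"tx": 0,"ty": 0,"tz": 0,"ax": 0,"ay": 0,"az": 0,"claw": -1}]'

```text
time_s: 9.65
tcp_pos: [0.5428, 0.0234, 0.0969]
eef_rot: [180.0, 0.0, -155.6]
contact_force: [-0.1, 0.6, 0.8]
gripper_width: 0.0005
```

```bash
python3 - <<'E'
from h import *
s=cap('scene','scene5.png');a=ld('scene1.png');b=ld('scene3.png')
for n,(y0,y1,x0,x1) in dict(meter=(255,345,90,172),core=(290,315,312,330),driver=(220,285,374,402),rocker_vs_off=(250,278,198,232)).items():
    print(n,np.abs(s['image'][y0:y1,x0:x1].astype(int)-(b if 'off' in n else a)['image'][y0:y1,x0:x1]).mean().round(1))
st=r.get_state();print(st['time_s'],st['tcp_pos'],st['eef_rot'],st['contact_force'])
cv2.imwrite('pics/crop5.png',s['image'][140:360,80:420])
r.close_job()
E
```

```text
meter 5.7
core 7.3
driver 19.6
rocker_vs_off 33.6
9.7 [0.54278425 0.02339595 0.09686108] [ 1.79998964e+02 -1.68448520e-03 -1.55569230e+02] [-0.01356329 -0.34525898  0.42435669]
the job is handed in; nothing more can be done
```

View pics/crop5.png

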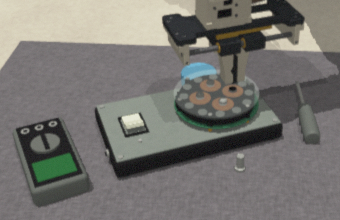

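I turned the trainer off, then pointed at the coil with the missing core and held there until I handed the job in at 9.7 s. The handing-in call gives no verdict.

- **Switch:** I pressed the raised near half with the gripper shut. It stopped with the fingertips 42 mm above the bench, and the last reading was 7 N. A picture after lifting clear shows the near half level and the far half raised.
- **Pointing:** the bare coil is the one on the trainer's +y side of the stage. The tool points straight down within 0.3 mm of the measured coil centre. The tips are about 15 mm above the acrylic, and the camera calibration is good to about 2 mm. I held this for about 3 s, with force readings no higher than about 1 N, which is sensor noise.
- **Last check:** an automatic before/after picture comparison showed little change at the meter and loose core. It showed more at the screwdriver (mean difference 19.6) and at the rocker (33.6). I put both down to the arm's shadow moving. The final picture, viewed only after handing in, shows the screwdriver in its place. At that scale I see no change in the rocker. I compared the puck only by eye, and the arm never came near it.

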